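Load the sample rack into the analyser's drawer

TASK

Pull the analyser's drawer fully open by its upright handle under the overhanging console, lift the sample rack (the block with a carrying fin and four capped tubes) and, keeping it upright, set it down gently in the drawer's empty long bay, flat and lengthwise front to back. Let go of it, then push the drawer fully shut. Do not jerk or slam the drawer or drop the rack, and leave the other things on the bench where they are.

Things in the scene. Friction and masses are not known exactly. Their poses are not given: they have to be found in the camera images.
- console_edge (a point): Middle of the lower front edge of the black screen console of the white bench-top analyser (262 mm deep, 270 wide, 231 high, fixed), 145 mm above the bench. x points into it, z up; its front looks roughly to the robot. The console overhangs the shut drawer's handle, which is 14 mm in front of and 83 mm below this point: a tool pointing straight down is blocked, one tilted 25 to 45 degrees passes.
- drawer (a joint): How far the analyser's one drawer is out, in m: 0 shut, 0.200 fully open (stop). It slides along the analyser's -x, needs about 2 N and stays where it is left. Its white front is 232 mm wide, from 13 to 109 mm above the bench; shut, its outer face is 26 mm behind the console's edge.
- drawer_handle (a point): Middle of the drawer's upright steel pull handle: a 12 x 12 mm square bar, 60 mm tall (32 to 92 mm above the bench), 40 mm in front of the drawer front, on its centre line; 34 mm are free behind the bar between its feet at top and bottom. This point is 62 mm above the bench. Axes as the analyser's (x into it, z up). Moves with the drawer.
- drawer_bay (a point): Centre of the floor of the drawer's empty bay, 17 mm above the bench, 121.5 mm behind the handle (+x) and 45 mm to its +y. Bay 135 mm long (x), 58 wide, open above, between the drawer front and white ribs 12 mm high. Drawer walls reach 57 mm above the bench; three fixed bottles, 50 mm wide, tops 81 mm above the bench, stand in a row 111 mm to -y. Axes as the analyser's; moves with the drawer.
- rack: Grey sample rack: block 110 mm long (x), 46 wide (y), 40 high; on its middle a carrying fin 60 mm long (x), 12 thick (y), from 40 to 80 mm high; four capped tubes (17 mm caps, tops at 76 mm) at x = +-43, y = +-12.5 mm. About 0.2 kg. Origin: centre of its underside. Best gripped on the fin, 65 mm above its underside. Either way round is right. Stands left or right of the drawer.
- tip_box: Bystander: grey box with white lid, 120 x 84 x 65 mm, no fin and no tubes, on the other side of the drawer from the rack. Origin: centre of its underside.
- beaker: Bystander: glass beaker, 72 mm in diameter, 95 mm high, left of the analyser. Origin: centre of its underside.
- stain_bottle: Bystander: brown glass bottle, 60 mm in diameter, 120 mm high, right of the analyser. Origin: centre of its underside.
- slide_box: Bystander: flat grey and white slide box, 100 x 85 x 36 mm, near the robot on the right. Origin: centre of its underside.
- specimen_jar: Bystander: white jar, 60 mm in diameter, 65 mm high, near the robot on the left. Origin: centre of its underside.
Not all that is in view belongs to the job. Leave any purple or turquoise look-alike of the rack alone.

How it is judged:
On the way, in this order (a step that is already met when the one before it is completed fails the run):
1. the drawer is pulled open (at least 170 of its 200 mm) (value of joint drawer above 0.17 m), for 0.2 s.
2. the rack stands flat in the bay of the open drawer (pulled out at least 140 mm), lengthwise, let go and at rest (value of joint drawer above 0.14 m and x of rack in the frame of drawer_bay between -0.018 and 0.018 m and y of rack in the frame of drawer_bay between -0.01 and 0.01 m and z of rack in the frame of drawer_bay between -0.005 and 0.005 m and angle between the x axis of rack and the x axis of drawer_bay, either way round below 0.2 rad and angle between rack's own z axis and vertical below 0.06 rad and contact force between the fingers and rack below 0.1 N and linear speed of rack below 0.03 m/s), for 0.2 s.
At the end, for the whole second after the job is handed in: The drawer is shut (within 8 mm) with the rack standing in its bay: within 18 mm of the bay's centre along it, 10 mm across and 5 mm in height, lengthwise within 0.2 rad, upright within 0.06 rad, at rest and not touched by the fingers (value of joint drawer below 0.008 m and x of rack in the frame of drawer_bay between -0.018 and 0.018 m and y of rack in the frame of drawer_bay between -0.01 and 0.01 m and z of rack in the frame of drawer_bay between -0.005 and 0.005 m and angle between the x axis of rack and the x axis of drawer_bay, either way round below 0.2 rad and angle between rack's own z axis and vertical below 0.06 rad and contact force between the fingers and rack below 0.1 N and linear speed of rack below 0.02 m/s).
It fails at once if the rack falls or is thrown: it moves faster than 0.5 m/s without the fingers on it (a drop of more than about 13 mm) (linear speed of rack above 0.5 m/s and contact force between the fingers and rack below 0.05 N).
It fails at once if the rack is tipped by more than 0.5 rad (angle between rack's own z axis and vertical above 0.5 rad).
It fails at once if the drawer is jerked or slammed: it moves faster than 0.5 m/s (velocity of joint drawer above 0.5 m/s or velocity of joint drawer below -0.5 m/s).
It fails at once if a bystander (tip box, beaker, stain bottle, slide box or specimen jar) is pushed more than 30 mm away or knocked over (distance of any of tip_box, beaker, stain_bottle, slide_box, specimen_jar from where it was at the start of the episode above 0.03 m or angle between any of tip_box, beaker, stain_bottle, slide_box, specimen_jar's own z axis and vertical above 0.5 rad).
It also fails if it takes over 67 s, if anything falls off the work surface, if the arm or the gripper's body presses on something with over 40 N, if the wrist force passes 120 N, or if a joint passes its speed limit or range.

ROBOT

A 6-joint arm with a two-finger parallel gripper is mounted at the origin on the work surface. World frame = base frame: x ahead of the robot, y to its left, z up, the work surface at z = 0. Lengths are in m, angles in rad, forces in N, time in s.
With the tool pointing down it reaches from about 0.25 to 0.775 m from the base axis. Payload 4 kg.
Tool frame: the origin (TCP) lies between the finger pads, 19 mm behind the fingertips; this is the grasp point; z points along the fingers, y is the line along which they close (so a half turn about z gives the same grasp; the last joint's range is limited). The gripper opens to 94 mm and grips with 3 to 60 N. Pads are 16 mm wide; open, the fingers measure 119 mm over their backs; the gripper's body (75 mm by 177 mm) begins 78 mm behind the grasp point.
Start: joints at [-1.436, 0.087, 1.371, -0, 1.684, -0.103], TCP at [0.13, -0.535, 0.224] pointing down, gripper open.
Joint ranges: [-3.1, 3.1], [-0.76, 2.03], [0.27, 2.55], [-1.08, 4.22], [0.17, 2.65], [-2.57, 2.57]. Speed limits (rad/s): [2.79, 2.79, 3.14, 3.14, 3.14, 3.14].

INTERFACE

Orientations are given as [roll, pitch, yaw] about the fixed x, y, z axes, in that order (R = Rz(yaw) Ry(pitch) Rx(roll)).
In Python, from bench import robot, imaging gives the robot as it stands.
- The arm moves only by the shell command python3 -m pendant 'ROWS'. ROWS is JSON, a list of rows, each a list of 7 numbers: the shift along the world's x, y, z in cm, then the turn, a rotation vector about the world's x, y, z in degrees, then the opening, from 0 (shut) to 1 (fully open). In form: [[dx, dy, dz, ax, ay, az, jaw], ...]. A call has 1 to 8 rows; each row shifts and turns the commanded pose from where the row before left it; what a row does not reach is not made up. A row lasts 1/10 s, in which the tool goes at most 50 mm and 8.59 degrees, less where a joint would pass 70% of its speed; a pose out of reach is approached as far as the arm can. A call is refused whole if a number of a shift passes 5 or a number of a turn 8.59, either way. A call with a gripper value outside its range is refused whole. The fingers move at their own pace and stop on an object; the grip force is fixed at half the most. Time passes only in rows, so rows that do not move let the fingers close. It gives the time, the measured TCP pose, the force, the opening and the grip force at its end, in the units of the state.
- robot.get_obs(): the state, without advancing time (a new reading comes with each control period).
- imaging.snapshot(name): name is "side" or "top"; returns the picture (480x640x3 uint8, red, green, blue); there is no depth.
- imaging.camera_params(name): a dict with "camera_matrix" (3x3 intrinsics, pixels), "R" (3x3) and "t" (3): a world point X has camera coordinates R X + t. Camera axes: x right, y down, z forward; pixel columns grow to the right and rows downward; lengths in m; the calibration is good to about 2 mm. A picture is of the moment at which its call begins. camera_params takes no time and is no camera call.
- robot.close_job(): hands the job in; it is judged then, once.
The state is a dict: "time": time; "joint_positions": joint angles; "qvel": joint speeds; "joint_torque": joint torques, N m; "tool_pos": TCP position; "ee_rot": TCP orientation; "wrist_force": force on the tool from outside, world axes, zero at the start; "wrist_torque": the same for the moment, N m; "width": finger opening in m; "finger_force": force on a finger pad.
Only numpy, scipy, OpenCV 4.12 (cv2) and the standard library are available. Lean on these libraries where they do the work, as an engineer would, in place of code of your own. Each camera call takes 0.05 s, during which the arm holds its last target. There are 200 camera calls.

## Working session

There is one attempt and no reset: what is moved stays moved. The work goes in short steps, Python scripts to look and compute and a shell command to move; the robot and the scene stay as the last step left them, time stands still between calls to the robot, and variables do not carry over. Pictures are saved under pics/ and viewed, at most 10 in all, crops included, and the job is handed in when it is done.

```bash
mkdir -p pics; cat > h.py <<'E'
import numpy as np, cv2
from bench import robot, imaging
def snap(n,f):
    im=imaging.snapshot(n); cv2.imwrite('pics/'+f,im[:,:,::-1]); return im
def cam(n):
    p=imaging.camera_params(n); return [np.array(p[k],float) for k in("camera_matrix","R","t")]
def proj(n,X):
    K,R,t=cam(n); c=np.atleast_2d(X)@R.T+t; c=c@K.T; return c[:,:2]/c[:,2:]
def ray(n,u,v,z):
    K,R,t=cam(n); d=R.T@np.linalg.inv(K)@[u,v,1]; o=-R.T@t; return o+d*(z-o[2])/d[2]
E
python3 - <<'E'
from h import *
snap('top','top0.png');snap('side','side0.png')
for n in('top','side'):
    K,R,t=cam(n);print(n,K.round(1).tolist(),R.round(3).tolist(),(-R.T@t).round(3))
o=robot.get_obs();print(o['time'],o['tool_pos'],o['ee_rot'],o['width'])
E
```

```text
top [[465.8, 0.0, 323.4], [0.0, 465.8, 239.9], [0.0, 0.0, 1.0]] [[-0.037, -0.999, -0.003], [-0.979, 0.036, -0.2], [0.2, -0.005, -0.98]] [0.336 0.037 1.097]
side [[522.6, 0.0, 317.3], [0.0, 522.6, 247.1], [0.0, 0.0, 1.0]] [[-0.681, -0.733, 0.005], [-0.42, 0.384, -0.822], [0.6, -0.562, -0.569]] [-0.271  0.784  0.853]
0.1 [ 0.12948867 -0.53406146  0.22324818] [-3.13960601e+00 -1.76122325e-04  2.37806615e-01] 0.09396138640250451
```

View pics/top0.png

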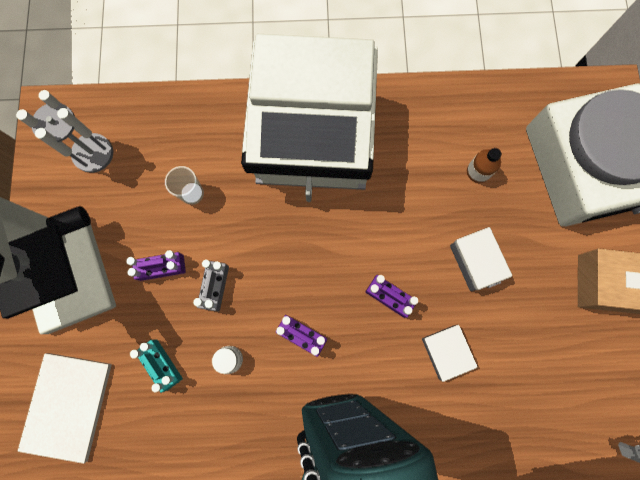

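View pics/side0.png

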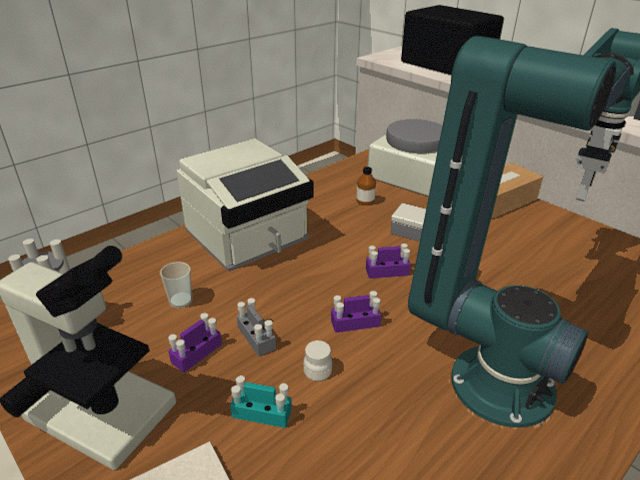

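The top view shows the analyser's front at about (308,170) with its handle at (308,188). The rack candidates are grey (211,286), purple (155,266), (302,336) and (392,296), and turquoise (157,366). The grey one matches the description, at side (256,328). I'll confirm it in an enlarged crop.

```bash
python3 - <<'E'
import cv2,numpy as np
a=cv2.imread('pics/top0.png');b=cv2.imread('pics/side0.png')
r=lambda i,x,y,w,h,s:cv2.resize(i[y:y+h,x:x+w],None,fx=s,fy=s,interpolation=cv2.INTER_CUBIC)
A=r(a,235,130,150,75,5.3333); A=A[:, :800]
B=r(a,185,250,55,70,4); C=r(b,230,290,55,70,4); D=r(b,215,170,90,70,4)
B=np.hstack([B,C,D]);W=max(A.shape[1],B.shape[1])
pad=lambda i:cv2.copyMakeBorder(i,0,0,0,W-i.shape[1],0)
I=np.vstack([pad(A)[:320],pad(B)]);print(I.shape);cv2.imwrite('pics/crop0.png',I[:600,:800])
E
```

```text
(600, 800, 3)
```

View pics/crop0.png

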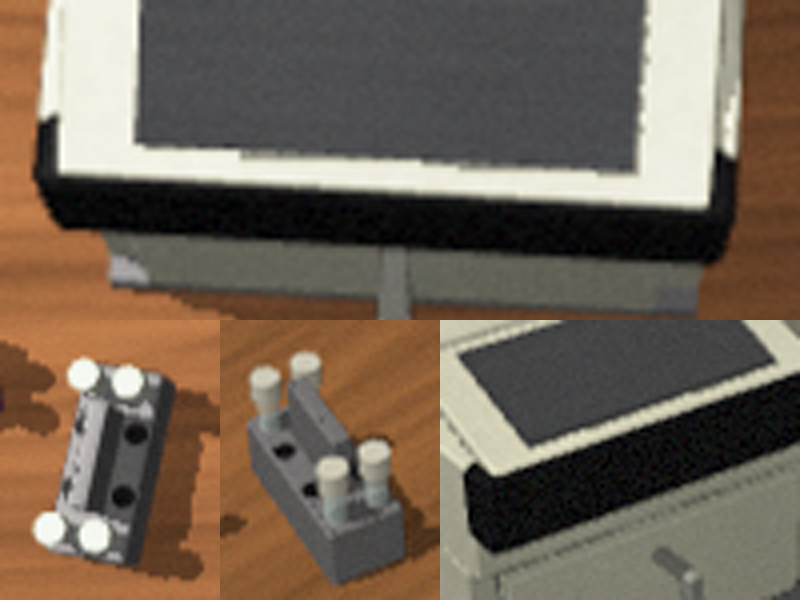

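The crop confirms the grey rack: one fin, four white caps, dark empty holes. Now measuring the analyser edge and rack from both views.

```bash
python3 - <<'E'
from h import *
L=ray('top',246.6,172.75,.145);Rr=ray('top',369.1,179.1,.145)
print('edge',L.round(4),Rr.round(4),'len',np.linalg.norm(L-Rr).round(4))
d=L-Rr; d/=np.linalg.norm(d); yaw=np.arctan2(-d[0],d[1]); m=(L+Rr)/2
print('mid',m.round(4),'yaw',np.degrees(yaw).round(2))
print('sideleft chk',proj('side',L),'exp 227.5,228')
ex=np.array([np.cos(yaw),np.sin(yaw),0]);ey=np.array([-ex[1],ex[0],0])
h=m-ex*.014;h[2]=.062
print('handle',h.round(4),proj('top',h+[0,0,.03]),proj('side',h+[0,0,.03]))
print('handle via side top (276,230)',ray('side',215+(660-440)/4,170+(555-320)/4,.092).round(4), 'top end', ray('top',308,193,.032).round(4))
op=h-ex*.2; bay=op+ex*.1215+ey*.045
print('open handle',op.round(4),'bay open',bay.round(4))
tc=[(84,375),(128,382),(51,529),(96,534)]
P=np.array([ray('top',185+u/4,250+(v-320)/4,.076) for u,v in tc])
sc=[(265,375),(306,359),(333,468),(375,452)]
Q=np.array([ray('side',230+(u-220)/4,290+(v-320)/4,.076) for u,v in sc])
for N,A in(('top',P),('side',Q)):
    c=A.mean(0);a=(A[0]+A[1]-A[2]-A[3])/2
    print(N,A.round(4)[:,:2].tolist(),'c',c.round(4),'yaw',np.degrees(np.arctan2(a[1],a[0])).round(1),'len',np.linalg.norm(a).round(4))
for n,u,v in(('tip?',482,255),('jar',226,360),('slide',450,350),('purple',392,288),('purple2',302,332),('pur3',155,260)):print(n,ray('top',u,v,.065).round(3))
E
```

```text
edge [0.6833 0.1922 0.145 ] [ 0.6591 -0.0701  0.145 ] len 0.2635
mid [0.6712 0.0611 0.145 ] yaw -5.27
sideleft chk [[229.3079454  228.81795534]] exp 227.5,228
handle [0.6573 0.0623 0.062 ] [[308.19356666 189.70139299]] [[276.99420252 231.69116701]]
handle via side top (276,230) [0.6812 0.067  0.092 ] top end [0.6683 0.0646 0.032 ]
open handle [0.4581 0.0807 0.062 ] bay open [0.5832 0.1144 0.062 ]
top [[0.4997, 0.2942], [0.4949, 0.2698], [0.4155, 0.311], [0.4119, 0.2865]] c [0.4555 0.2904 0.076 ] yaw -11.3 len 0.0852
side [[0.4999, 0.2958], [0.4954, 0.2704], [0.4139, 0.3137], [0.4085, 0.2895]] c [0.4544 0.2923 0.076 ] yaw -12.1 len 0.0884
tip? [ 0.498 -0.322  0.065]
jar [0.291 0.251 0.065]
slide [ 0.294 -0.232  0.065]
purple [ 0.432 -0.116  0.065]
purple2 [0.344 0.086 0.065]
pur3 [0.514 0.412 0.065]
```

```bash
python3 -m pendant '[[2.5,4.3,-0.2,0,0,-2.7,1],[2.5,4.3,-0.2,0,0,-2.7,1],[2.5,4.3,-0.2,0,0,-2.7,1],[2.5,4.3,-0.2,0,0,-2.7,1],[2.5,4.3,-0.2,0,0,-2.7,1],[2.5,4.3,-0.2,0,0,-2.7,1],[2.5,4.3,-0.2,0,0,-2.7,1]]'; python3 -m pendant '[[2.5,4.3,-0.2,0,0,0,1],[2.5,4.3,-0.2,-0.7,-8,0,1],[2.5,4.3,-0.2,-0.7,-8,0,1],[2.5,4.3,-0.2,-0.7,-8,0,1],[2.5,4.3,-0.2,-0.7,-8,0,1],[2.5,4.3,-0.2,-0.7,-8,0,1],[2.5,4.3,-0.2,0,0,0,1],[0,0,0,0,0,0,1]]'
```

```text
time: 0.8
tool_pos: [0.3049, -0.2316, 0.2099]
ee_rot: [-3.142, -0.0, -0.095]
wrist_force: [0.4, 0.1, 1.1]
width: 0.0942
finger_force: 0.0
time: 1.6
tool_pos: [0.4779, 0.0756, 0.1924]
ee_rot: [-3.137, -0.695, -0.078]
wrist_force: [1.3, 0.4, 0.6]
width: 0.0941
finger_force: 0.0
```

```bash
python3 -m pendant '[[2.9,-0.2,-1.3,0,0,0,1],[2.9,-0.2,-1.3,0,0,0,1],[2.9,-0.2,-1.3,0,0,0,1],[2.8,-0.2,-1.2,0,0,0,1],[1.6,-0.1,-1.9,0,0,0,1],[1.6,-0.1,-1.9,0,0,0,1],[0,0,0,0,0,0,1]]'; python3 - <<'E'
from h import *
a=snap('top','t1.png');b=snap('side','s1.png')
A=cv2.resize(a[120:270,230:390],None,fx=2.5,fy=2.5,interpolation=2);B=cv2.resize(b[150:300,200:360],None,fx=2.5,fy=2.5,interpolation=2)
cv2.imwrite('pics/c1.png',np.hstack([A,B])[:,:,::-1])
E
```

```text
time: 2.3
tool_pos: [0.6258, 0.0555, 0.103]
ee_rot: [-3.139, -0.693, -0.095]
wrist_force: [0.2, 0.3, 0.0]
width: 0.0939
finger_force: 0.0
```

View pics/c1.png

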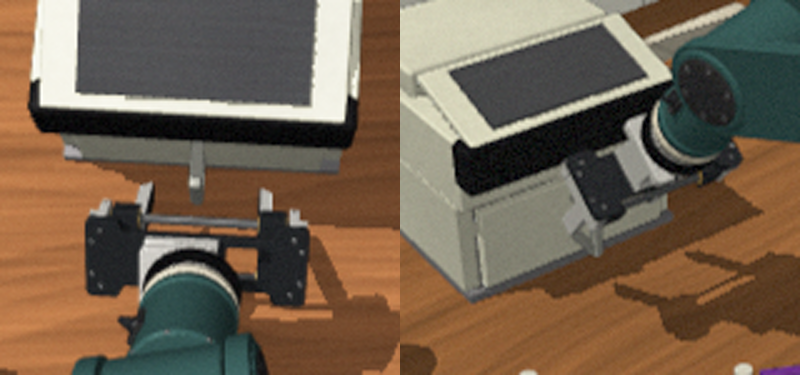

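The fingers straddle the bar, but about 8 mm to its right: finger midpoint at top col 312, bar at col 309. I'll correct that, advance and close.

```bash
python3 -m pendant '[[0.3,0.7,-0.6,0,0,0,1],[1.2,0,-1.6,0,0,0,1],[1.2,0,-1.6,0,0,0,1],[0,0,0,0,0,0,1],[0,0,0,0,0,0,0],[0,0,0,0,0,0,0],[0,0,0,0,0,0,0],[0,0,0,0,0,0,0]]';python3 -m pendant '[[0,0,0,0,0,0,0],[0,0,0,0,0,0,0],[0,0,0,0,0,0,0]]'
```

```text
time: 3.2
tool_pos: [0.6537, 0.0645, 0.0706]
ee_rot: [-3.137, -0.702, -0.094]
wrist_force: [0.5, 0.4, 0.4]
width: 0.0653
finger_force: 0.0
time: 3.5
tool_pos: [0.6535, 0.0645, 0.0693]
ee_rot: [-3.138, -0.701, -0.093]
wrist_force: [0.0, 0.3, -1.1]
width: 0.0413
finger_force: 0.0
```

```bash
python3 -m pendant '[[0,0,0,0,0,0,0],[0,0,0,0,0,0,0],[0,0,0,0,0,0,0],[0,0,0,0,0,0,0],[0,0,0,0,0,0,0],[0,0,0,0,0,0,0]]'
```

```text
time: 4.1
tool_pos: [0.6535, 0.0639, 0.0692]
ee_rot: [-3.139, -0.7, -0.093]
wrist_force: [0.1, -3.3, 0.5]
width: 0.0121
finger_force: 30.0
```

```bash
python3 -m pendant '[[-1,0.1,0,0,0,0,0],[-2,0.2,0,0,0,0,0],[-2.5,0.2,0,0,0,0,0],[-2.5,0.2,0,0,0,0,0],[-2.5,0.2,0,0,0,0,0],[-2.5,0.3,0,0,0,0,0],[-2.5,0.2,0,0,0,0,0],[-2,0.2,0,0,0,0,0]]';python3 -m pendant '[[-1.3,0.1,0,0,0,0,0],[-0.7,0.1,0,0,0,0,0],[0,0,0,0,0,0,0],[0,0,0,0,0,0,0]]'
```

```text
time: 4.9
tool_pos: [0.4771, 0.0808, 0.0692]
ee_rot: [-3.137, -0.701, -0.093]
wrist_force: [2.5, -0.4, -1.9]
width: 0.0115
finger_force: 30.0
time: 5.3
tool_pos: [0.4583, 0.0826, 0.0692]
ee_rot: [-3.137, -0.7, -0.094]
wrist_force: [-1.5, -0.4, 0.4]
width: 0.0114
finger_force: 30.0
```

```bash
python3 -m pendant '[[-0.4,0,0,0,0,0,0],[-0.2,0,0,0,0,0,0],[0,0,0,0,0,0,0],[0,0,0,0,0,0,0.6],[0,0,0,0,0,0,0.6],[0,0,0,0,0,0,0.6],[0,0,0,0,0,0,0.6],[0,0,0,0,0,0,0.6]]';python3 -m pendant '[[-2,0.2,2.5,0,0,0,0.6],[-2,0.2,2.5,0,0,0,0.6],[-2,0.2,2.5,0,0,0,0.6],[-2,0.2,2.5,0,0,0,0.6],[-1,1,2.5,0.7,8,0,0.6],[-1,2,2,0.7,8,0,0.6],[0,3,1,0.7,8,0,0.6],[0,4,0,0.7,8,0,0.6]]'
```

```text
time: 6.1
tool_pos: [0.4526, 0.0825, 0.0695]
ee_rot: [-3.137, -0.701, -0.094]
wrist_force: [-0.1, 0.2, -0.3]
width: 0.0481
finger_force: 0.0
time: 6.9
tool_pos: [0.3631, 0.1981, 0.2273]
ee_rot: [3.139, -0.137, -0.094]
wrist_force: [-0.3, -0.2, 1.5]
width: 0.0561
finger_force: 0.0
```

```bash
python3 -m pendant '[[2.3,2.3,0,0.7,8,-1.5,0.6],[2.3,2.3,0,0,0,-1.5,0.6],[2.3,2.3,-2,0,0,-1.5,0.6],[2.3,2.4,-3,0,0,-1.7,0.6],[0,0,-2,0,0,0,0.6],[0,0,0,0,0,0,0.6]]'; python3 - <<'E'
from h import *
a=snap('top','t2.png');b=snap('side','s2.png')
A=a[130:350,170:370];B=b[190:390,200:380]
A=cv2.resize(A,(400,440),interpolation=2);B=cv2.resize(B,(396,440),interpolation=2)
cv2.imwrite('pics/c2.png',np.hstack([A,B])[:,:,::-1])
E
```

```text
time: 7.5
tool_pos: [0.4519, 0.2892, 0.1485]
ee_rot: [3.128, 0.012, -0.2]
wrist_force: [0.1, 0.0, 0.3]
width: 0.0562
finger_force: 0.0
```

View pics/c2.png

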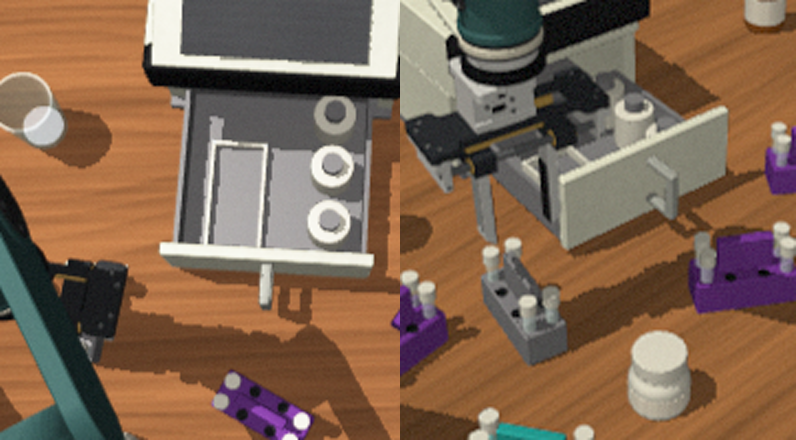

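Open drawer: bay rib's rear corners at crop (212,144) and (268,146), with its left rib running down to (207,245). Fingers are above the rack, one on either side of the fin. Grasping now and measuring the bay from this image.

```bash
python3 -m pendant '[[0.3,0.2,-2,0,0,0,0.6],[0,0,-2.3,0,0,0,0.6],[0,0,-2,0,0,0,0.6],[0,0,-1.5,0,0,0,0.6],[0,0,-0.5,0,0,0,0.6],[0,0,0,0,0,0,0.6],[0,0,0,0,0,0,0],[0,0,0,0,0,0,0]]';python3 -m pendant '[[0,0,0,0,0,0,0],[0,0,0,0,0,0,0],[0,0,0,0,0,0,0],[0,0,0,0,0,0,0],[0,0,0,0,0,0,0],[0,0,0,0,0,0,0],[0,0,0,0,0,0,0]]'
python3 - <<'E'
from h import *
p=lambda u,v,z:ray('top',170+u/2,130+v/2,z).round(4)
print('rear rib L,R',p(212,144,.029),p(268,146,.029),'front L,R',p(207,245,.029),p(264,247,.029))
print('front top L,R',p(162,247,.109),p(372,261,.109))
yaw=-.0945;ex=np.array([np.cos(yaw),np.sin(yaw),0]);ey=np.array([-ex[1],ex[0],0])
m=np.array([.6712,.0611,0]);hb=m-ex*.214;bay=hb+ex*.1215+ey*.045
print('pred bay',bay,'rear rib ctr pred',bay+ex*.0695,'front panel mid pred',hb+ex*.04)
C=[bay+ex*sx*.0675+ey*sy*.029+[0,0,.029] for sx in(1,-1) for sy in(1,-1)]
print((proj('top',C)-[170,130])*2)
F=[hb+ex*.04+ey*s*.116+[0,0,.109] for s in(1,-1)];print((proj('top',F)-[170,130])*2)
E
```

```text
time: 8.4
tool_pos: [0.4575, 0.2921, 0.0716]
ee_rot: [3.135, 0.003, -0.2]
wrist_force: [-1.1, 0.3, 0.1]
width: 0.0439
finger_force: 0.0
time: 9.1
tool_pos: [0.4567, 0.2919, 0.0703]
ee_rot: [3.134, 0.005, -0.2]
wrist_force: [-0.2, 0.7, 0.8]
width: 0.0122
finger_force: 30.0
rear rib L,R [0.6497 0.1414 0.029 ] [0.6448 0.0749 0.029 ] front L,R [0.5279 0.1493 0.029 ] [0.5231 0.083  0.029 ]
front top L,R [0.5131 0.1893 0.109 ] [ 0.4895 -0.0358  0.109 ]
pred bay [0.58335889 0.11462746 0.        ] rear rib ctr pred [0.65254879 0.10806949 0.        ] front panel mid pred [0.49797635 0.07751854 0.        ]
[[215.57312547 140.99890537]
 [264.15465406 143.67355553]
 [206.58816382 252.66935406]
 [256.3719998  255.49629387]]
[[158.59360595 250.9882298 ]
 [374.12911491 263.23073349]]
```

```bash
python3 -m pendant '[[0,0,1,0,0,0,0],[0,0,2.5,0,0,0,0],[0,0,2.5,0,0,0,0],[0,0,3,0,0,0,0],[0,0,3,0,0,0,0],[0,0,2.5,0,0,0,0],[0,0,0,0,0,0,0]]';python3 -m pendant '[[1.3,-1.8,0,0,0,1,0],[2.2,-3,0,0,0,1,0],[2.5,-3.5,0,0,0,1,0],[2.5,-3.5,0,0,0,1,0],[2.2,-3.2,0,0,0,1,0],[1.6,-2.2,0,0,0,1,0],[0.4,-0.6,0,0,0,0,0],[0,0,0,0,0,0,0]]'
python3 - <<'E'
from h import *
a=snap('top','t3.png');b=snap('side','s3.png')
A=a[130:350,170:370];B=b[150:350,200:380]
A=cv2.resize(A,(400,440),interpolation=2);B=cv2.resize(B,(396,440),interpolation=2)
cv2.imwrite('pics/c3.png',np.hstack([A,B])[:,:,::-1])
E
```

```text
time: 9.8
tool_pos: [0.4584, 0.2925, 0.2201]
ee_rot: [3.138, -0.002, -0.2]
wrist_force: [0.7, 0.6, -0.7]
width: 0.012
finger_force: 30.0
time: 10.6
tool_pos: [0.5832, 0.1129, 0.2131]
ee_rot: [3.133, 0.009, -0.098]
wrist_force: [0.0, 0.3, -1.6]
width: 0.0121
finger_force: 30.0
```

View pics/c3.png

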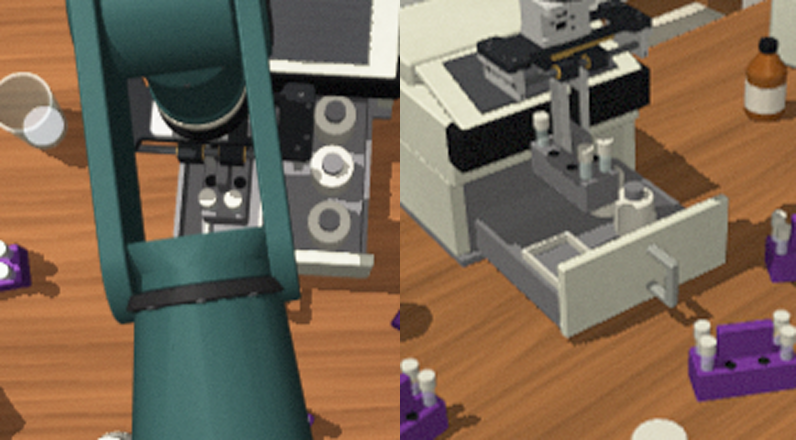

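Rack hangs upright over the drawer: front caps at crop (207,198) and (234,198). I'll check where it sits relative to the tool while lowering part-way.

```bash
python3 - <<'E'
from h import *
P=np.array([ray('top',170+u/2,130+v/2,.2188) for u,v in((207,198),(234,198))])
yaw=-.096;ex=np.array([np.cos(yaw),np.sin(yaw),0]);print('rack centre',P.mean(0)+ex*.043)
E
python3 -m pendant '[[0,0,-1.5,0,0,0,0],[0,0,-2,0,0,0,0],[0,0,-2,0,0,0,0],[0,0,-1.5,0,0,0,0],[0,0,-0.5,0,0,0,0],[0,0,0,0,0,0,0]]'
python3 - <<'E'
from h import *
a=snap('top','t4.png');b=snap('side','s4.png')
A=a[160:260,225:325];B=b[200:300,240:340]
A=cv2.resize(A,(400,400),interpolation=2);B=cv2.resize(B,(400,400),interpolation=2)
cv2.imwrite('pics/c4.png',np.hstack([A,B])[:,:,::-1])
E
```

```text
rack centre [0.58222398 0.11144527 0.2188    ]
time: 11.3
tool_pos: [0.5828, 0.1142, 0.1388]
ee_rot: [3.133, 0.008, -0.095]
wrist_force: [0.5, -0.7, -1.1]
width: 0.0117
finger_force: 30.0
```

View pics/c4.png

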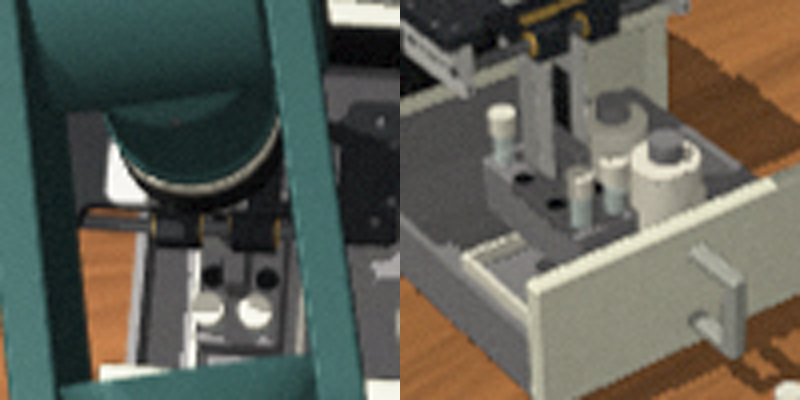

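```bash
python3 - <<'E'
from h import *
yaw=-.095;ex=np.array([np.cos(yaw),np.sin(yaw),0]);ey=np.array([-ex[1],ex[0],0])
c=ray('top',225+231.5/4,160+308/4,.1445)+ex*.043;print('rack',c)
for u,v in((195,335),(300,335)):
    X=ray('top',225+u/4,160+v/4,.029);print('rib',X,'lateral rel rack',(X-c)@ey)
# side view: bay front-left corner at rib top, inner
X=ray('side',240+480/4,200+255/4,.029)
print('side rib pt',X,(X-c)@ex,(X-c)@ey)
E
```

```text
rack [0.58210816 0.11295185 0.1445    ]
rib [0.54866415 0.14835092 0.029     ] lateral rel rack 0.032067047804898066
rib [0.54638255 0.08703402 0.029     ] lateral rel rack -0.029189800218033902
side rib pt [ 0.46493463 -0.0608178   0.029     ] -0.10016188612168915 -0.18410085386292863
```

```bash
python3 -m pendant '[[-0.1,0.1,-1,0,0,0,0],[0,0,-1.2,0,0,0,0],[0,0,-1.2,0,0,0,0],[0,0,-0.8,0,0,0,0],[0,0,-0.4,0,0,0,0],[0,0,0,0,0,0,0],[0,0,0,0,0,0,0]]'; python3 -m pendant '[[0,0,-0.2,0,0,0,0],[0,0,-0.1,0,0,0,0],[0,0,0,0,0,0,0],[0,0,0,0,0,0,0]]'
```

```text
time: 12.1
tool_pos: [0.5828, 0.1147, 0.0943]
ee_rot: [3.133, 0.005, -0.096]
wrist_force: [0.2, -0.1, -1.8]
width: 0.0118
finger_force: 30.0
time: 12.5
tool_pos: [0.5827, 0.1147, 0.0913]
ee_rot: [3.133, 0.005, -0.095]
wrist_force: [-0.1, -0.5, -1.6]
width: 0.0119
finger_force: 30.0
```

```bash
python3 -m pendant '[[0,0,-0.2,0,0,0,0],[0,0,0,0,0,0,0],[0,0,0,0,0,0,0]]'; python3 -m pendant '[[0,0,-0.2,0,0,0,0],[0,0,0,0,0,0,0],[0,0,0,0,0,0,0]]'
```

```text
time: 12.8
tool_pos: [0.5825, 0.1147, 0.089]
ee_rot: [3.133, 0.006, -0.096]
wrist_force: [-0.9, -0.3, -1.3]
width: 0.0114
finger_force: 30.0
time: 13.1
tool_pos: [0.5829, 0.1147, 0.0873]
ee_rot: [3.133, 0.005, -0.096]
wrist_force: [0.8, 0.2, -0.4]
width: 0.0116
finger_force: 30.0
```

```bash
python3 -m pendant '[[0,0,-0.1,0,0,0,0],[0,0,0,0,0,0,0],[0,0,0,0,0,0,0]]'; python3 -m pendant '[[0,0,0,0,0,0,0.45],[0,0,0,0,0,0,0.45],[0,0,0,0,0,0,0.45],[0,0,0,0,0,0,0.45],[0,0,0,0,0,0,0.45],[0,0,0,0,0,0,0.45],[0,0,0,0,0,0,0.45]]'
```

```text
time: 13.4
tool_pos: [0.583, 0.1147, 0.0872]
ee_rot: [3.133, 0.004, -0.096]
wrist_force: [-1.4, -0.8, 6.1]
width: 0.0116
finger_force: 30.0
time: 14.1
tool_pos: [0.5826, 0.1147, 0.0861]
ee_rot: [3.133, 0.005, -0.096]
wrist_force: [0.4, 1.0, 0.2]
width: 0.0427
finger_force: 0.0
```

```bash
python3 -m pendant '[[0,0,1,0,0,0,0.45],[0,0,3,0,0,0,0.45],[0,0,4,0,0,0,0.45],[0,0,4,0,0,0,0.45],[-2,-0.2,2,0,0,0,0.45],[-4,-0.4,0,0,0,0,0.45],[-4.5,-0.4,0,0,0,0,0.45],[-4.5,-0.4,0,0,0,0,0.45]]'; python3 -m pendant '[[-4,-0.4,0,-0.7,-8,0,0.6],[-2,-0.2,-1,-0.7,-8,0,0.6],[0,0,-1,-0.7,-8,0,0.6],[0,0,-1,-0.7,-8,0,0.6],[0,0,-1,-0.7,-8,0,0.6],[0,0,0,0,0,0,0.6]]'
python3 - <<'E'
from h import *
a=snap('top','t5.png');b=snap('side','s5.png')
A=a[160:300,225:365];B=b[180:320,230:370]
A=cv2.resize(A,(400,400),interpolation=2);B=cv2.resize(B,(400,400),interpolation=2)
cv2.imwrite('pics/c5.png',np.hstack([A,B])[:,:,::-1])
E
```

```text
time: 14.9
tool_pos: [0.4313, 0.1006, 0.2272]
ee_rot: [3.133, 0.004, -0.096]
wrist_force: [0.2, 0.4, 0.8]
width: 0.0419
finger_force: 0.0
time: 15.5
tool_pos: [0.3738, 0.0993, 0.1745]
ee_rot: [3.126, -0.675, -0.089]
wrist_force: [0.2, -0.8, -0.5]
width: 0.0562
finger_force: 0.0
```

View pics/c5.png

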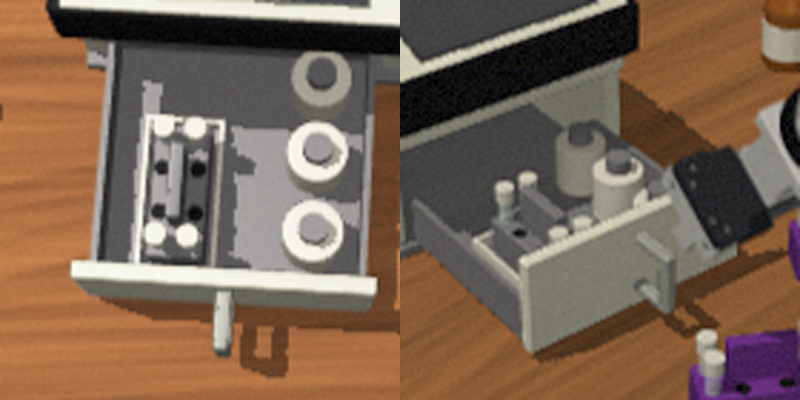

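The rack stands flat inside the bay's ribs: caps at crop (163,127), (195,128), (155,235) and (187,236). The handle is at crop (222,320). Regrasping it to push the drawer shut.

```bash
python3 -m pendant '[[0.5,-1.3,-1,0,-1,0,0.6],[1.5,-0.1,-2,0,0,0,0.6],[1.6,-0.1,-2,0,0,0,0.6],[1.6,-0.1,-2,0,0,0,0.6],[1.5,-0.1,-2,0,0,0,0.6],[1.2,0,-1.5,0,0,0,0.6],[0,0,0,0,0,0,0.4],[0,0,0,0,0,0,0.4]]'; python3 -m pendant '[[0,0,0,0,0,0,0],[0,0,0,0,0,0,0],[0,0,0,0,0,0,0],[0,0,0,0,0,0,0],[0,0,0,0,0,0,0],[0,0,0,0,0,0,0]]'
```

```text
time: 16.4
tool_pos: [0.4646, 0.0843, 0.0842]
ee_rot: [3.137, -0.711, -0.103]
wrist_force: [0.2, 0.1, -0.2]
width: 0.0438
finger_force: 0.0
time: 17.0
tool_pos: [0.4621, 0.0822, 0.0813]
ee_rot: [3.126, -0.708, -0.095]
wrist_force: [-2.0, -13.2, 4.7]
width: 0.012
finger_force: 29.9
```

```bash
python3 -m pendant '[[1,-0.2,0,0,0,0,0],[2,-0.2,0,0,0,0,0],[2.5,-0.2,0,0,0,0,0],[2.5,-0.3,0,0,0,0,0],[2.5,-0.2,0,0,0,0,0],[2.5,-0.2,0,0,0,0,0],[2.5,-0.3,0,0,0,0,0],[2,-0.2,0,0,0,0,0]]'; python3 -m pendant '[[1.2,-0.1,0,0,0,0,0],[0.7,-0.1,0,0,0,0,0],[0.3,0,0,0,0,0,0],[0,0,0,0,0,0,0],[0,0,0,0,0,0,0]]'
```

```text
time: 17.8
tool_pos: [0.6385, 0.0652, 0.0814]
ee_rot: [3.131, -0.708, -0.098]
wrist_force: [-3.9, -4.8, 5.1]
width: 0.0117
finger_force: 29.9
time: 18.3
tool_pos: [0.6597, 0.0632, 0.0814]
ee_rot: [3.131, -0.708, -0.098]
wrist_force: [0.8, -7.3, 2.0]
width: 0.012
finger_force: 29.9
```

```bash
python3 -m pendant '[[0.2,0,0,0,0,0,0],[0,0,0,0,0,0,0],[0,0,0,0,0,0,0]]'; python3 -m pendant '[[0.1,0,0,0,0,0,0],[0,0,0,0,0,0,0],[0,0,0,0,0,0,0]]'
```

```text
time: 18.6
tool_pos: [0.661, 0.0631, 0.0813]
ee_rot: [3.131, -0.707, -0.098]
wrist_force: [-3.3, -7.4, 3.8]
width: 0.0121
finger_force: 29.9
time: 18.9
tool_pos: [0.6611, 0.0631, 0.0813]
ee_rot: [3.13, -0.706, -0.097]
wrist_force: [-12.5, -7.7, 9.6]
width: 0.0119
finger_force: 29.9
```

The force has risen to -12.5 N with no further motion, so the drawer is against its shut stop. Releasing and backing out.

```bash
python3 -m pendant '[[-0.1,0,0,0,0,0,0.6],[0,0,0,0,0,0,0.6],[0,0,0,0,0,0,0.6],[0,0,0,0,0,0,0.6],[0,0,0,0,0,0,0.6],[0,0,0,0,0,0,0.6],[0,0,0,0,0,0,0.6]]'; python3 -m pendant '[[-1.6,0.2,1.8,0,0,0,0.6],[-2.2,0.2,2.4,0,0,0,0.6],[-2.2,0.2,2.4,0,0,0,0.6],[-3,0.2,2.4,0,0,0,0.6],[-4,0.2,0,0,0,0,0.6],[-4,0.2,0,0,0,0,0.6],[0,0,0,0,0,0,0.6]]'
python3 - <<'E'
from h import *
a=snap('top','t6.png');b=snap('side','s6.png')
A=a[100:400,120:420];B=b[140:400,140:400]
cv2.imwrite('pics/c6.png',np.hstack([cv2.resize(A,(400,400)),cv2.resize(B,(400,400))])[:,:,::-1])
E
```

```text
time: 19.6
tool_pos: [0.661, 0.065, 0.08]
ee_rot: [3.135, -0.706, -0.099]
wrist_force: [-1.0, 0.3, -0.4]
width: 0.0562
finger_force: 0.0
time: 20.3
tool_pos: [0.4877, 0.0772, 0.1697]
ee_rot: [3.135, -0.707, -0.099]
wrist_force: [0.1, 0.2, 0.3]
width: 0.0564
finger_force: 0.0
```

View pics/c6.png

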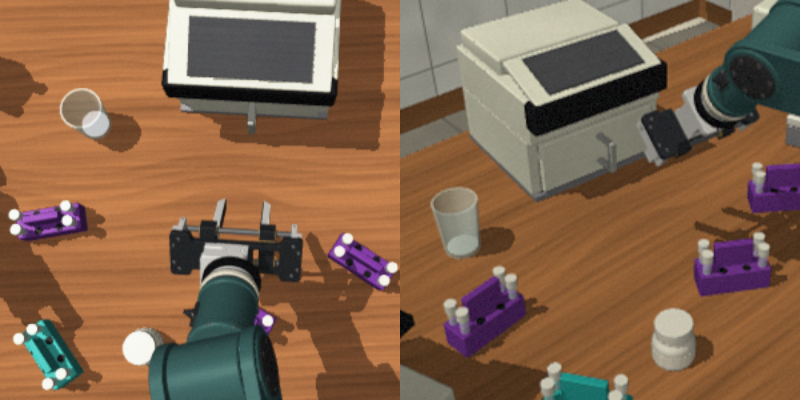

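The drawer is shut, with its handle at crop (251,117) as at the start. The gripper is clear and the bystanders in view are where they were.

```bash
python3 -c "
from bench import robot
print(robot.close_job())"
```

```text
the job is handed in; nothing more can be done
None
```

I opened the drawer, set the rack flat in its bay and let go of it, pushed the drawer shut and handed the job in at about 20 s; the hand-in call returned no verdict.

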